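# Feed the rub-test sled along its guide fence with the push stick

## Robot

A 6-joint arm with a two-finger parallel gripper is mounted at the origin on the work surface. World frame = base frame: x ahead of the robot, y to its left, z up, the work surface at z = 0. Lengths are in m, angles in rad, forces in N, time in s.
With the tool pointing down it reaches from about 0.325 to 0.775 m from the base axis. Payload 9.3 kg.
Tool frame: the origin (TCP) lies at the centre of the arm's flange, where the gripper is bolted on; the fingertips stand 173 mm ahead of it and the grasp point (between the pads) lies 155 mm ahead of it (manip.grip_depth is the distance from the TCP to the grasp point, in m); z points along the fingers, y is the line along which they close (so a half turn about z gives the same grasp; the last joint's range is limited). The gripper opens to 85 mm and grips with 20 to 120 N. Pads are 22 mm wide; open, the fingers measure 114 mm over their backs; the gripper's body (76 mm by 85 mm) begins 54 mm behind the grasp point. The pads swing forward as they close: fully open they stand 13 mm farther back than shut.
Start: joints at [0.983, 0.259, 0.021, 1.334, 0, 1.418], TCP at [0.232, 0.499, 0.405] pointing down, gripper open.
Joint ranges: [-3.04, 3.04], [-0.91, 1.82], [-1.04, 1.36], [-1.92, 1.95], [-1.52, 1.45], [-3.14, 3.14]. Speed limits (rad/s): [2.22, 2.22, 2.79, 3.14, 3.14, 3.14].

## Interface

Orientations are given as [roll, pitch, yaw] about the fixed x, y, z axes, in that order (R = Rz(yaw) Ry(pitch) Rx(roll)).
In Python, from bench import manip gives the robot as it stands. The module is installed in compiled form; this text tells all that it offers.
- The arm moves only by the tool jog_arm, never from a script. Its argument "rows" is one flat list of numbers, 7 for each row, row after row: the shift along the tool's x, y, z in m, then the turn, a rotation vector about the tool's x, y, z in degrees, then the gripper's target within -1 to 1 (fully open at 1, half-way at 0, shut at -1). In form: [dx, dy, dz, ax, ay, az, grip, dx, dy, dz, ax, ay, az, grip, ...]. A call has 1 to 5 rows; each row shifts and turns the commanded pose from where the row before left it, along the tool's axes as they then stand; what a row does not reach is not made up. A row lasts 1/12 s, in which the tool goes at most 41.7 mm and 7.16 degrees, less where a joint would pass 70% of its speed; a pose out of reach is approached as far as the arm can. A call is refused whole if a number of a shift passes 0.0417 or a number of a turn 7.16, either way. A call with a gripper value outside its range is refused whole. The fingers move at their own pace and stop on an object; "grip_force" is the grip in N (left out, the last holds). Time passes only in rows, so rows that do not move let the fingers close. It gives the time, the measured TCP pose, the force, the opening and the grip force at its end, in the units of the state.
- manip.observe(): the state, without advancing time (a new reading comes with each control period).
- manip.camera(name): name is "scene" or "top" or "wrist"; returns a dict with "frame" (384x512x3 uint8, red, green, blue), "fx", "fy", "cx", "cy" (pixels), "k1" (the pictures are not rectified: a ray, as slopes to the right and down, at radius r is drawn at 1 + k1 r^2 times it, then the intrinsics apply), "cam_to_world" (4x4, takes a point from camera to world coordinates); the wrist camera has in their place "mount" (4x4, takes a point from camera to tool coordinates, whose origin is the TCP and whose axes are the flange's). Camera axes: x right, y up, looking along -z (the intrinsics and any distortion apply to the point x, -y, -z); pixel columns grow to the right and rows downward; lengths in m; the calibration is good to about 2 mm. A picture is of the moment at which its call begins: read the wrist's pose just before it. There is no depth.
- manip.sign_off(): hands the job in; it is judged then, once.
Trained networks look in a picture, given as the dict that the camera call returned (one of the last four; its "shot" number tells which), for a name from the list of things; names that differ only in an ending like _2 or _b are one class to them, and where a whole thing is asked for, a point or a joint stands for the part that bears it (a point fixed in the world has none). Each returns a list of dicts, best first, with "p" (0 to 1); they miss things now and then, are a little off and sometimes report something else, mostly with a low value. They report only what shows in the picture. A call takes as long as a camera call. They do not tell look-alikes from the thing itself.
- manip.search_frame(picture, query): "rect" ([centre column, centre row, width, height] in pixels, round what is visible of it).
- manip.trace(picture, query): "mask" (384x512 bool, what is visible of it) and "rect" ([centre column, centre row, width, height] in pixels, round what is visible of it).
- manip.tip_of(picture, query): "point" ([row, column] in pixels: a listed point, or the origin of a listed thing).
The state is a dict: "clock": time; "qpos": joint angles; "joint_velocities": joint speeds; "effort": joint torques, N m; "tcp_pos": TCP position; "eef_rot": TCP orientation; "ft_force": force on the tool from outside, world axes, zero at the start; "moment": the same for the moment, N m; "finger_gap": finger opening in m; "finger_force": force on a finger pad.
Only numpy, scipy, OpenCV 4.12 (cv2) and the standard library are available. Lean on these libraries where they do the work, as an engineer would, in place of code of your own. Each camera call takes 0.05 s, during which the arm holds its last target. There are 200 camera calls.

## Task

Take the push stick from its blue tray and, with its steel nose in the slot at the back of the weighted test sled, feed the sled along the bed to the brass bumper of the blue end stop, keeping it pressed flat against the steel fence from the red line on. Press it home in the corner of fence and stop with about 10 N on the stop for a second, by feel (the fence and stop sit on load cells: never more than 20 N on either), then back the stick out and lay it upright in its tray. Move the sled with the stick only, and leave the other things on the bench alone.

Things in the scene. Friction and masses are not known exactly. Their poses are not given: they have to be found in the camera images.
- stick_grip (a point): Push stick, 140 g: an orange sole 28 mm wide, 90 mm long, 12 mm high (from 55 mm behind to 35 mm ahead of the grip's middle), a flat upright wooden grip fin on it 14 mm thick, 60 mm long, its top 60 mm above the stick's underside, and a thin neck leading to an upright steel nose pin. This point is in the middle of the fin, 40 mm above the underside. Own axes: y points along the stick to the nose, z up, x across the fin's 14 mm.
- stick_nose (a point): Middle of the stick's nose pin: 12 mm diameter, 20 mm high, upright; 68 mm ahead (+y of the stick) of the grip's middle and 10 mm above the stick's underside. Axes as stick_grip.
- tray_floor (a point): Centre of the inner floor of the blue stick tray (fixed): 75 x 190 mm outside, walls 4 mm thick and 16 mm high, floor 5 mm above the bench. Own y runs along its length; the stick starts in it with the nose towards +y.
- sled_centre (a point): Middle of the green block of the test sled: 60 mm wide (own x), 90 mm long (own y), 26 mm high, about 0.38 kg (varies), with a brass weight on top reaching 58 mm above the bed. This point is 13 mm above the bed. Own +y is the feed direction, +x looks to the fence. It drags on bed and fence by 2 to 9 N (friction and mass vary, more with more side pressure); only what is pushed beyond this drag loads the stop.
- sled_slot (a point): Bottom of the slot in the back of the sled, 12 mm above the bed: the slot is open to the rear (-y of the sled) and above, 18 mm wide between two horns, 15 mm deep, 24 mm high; the point lies in the middle of its width, on the flat red end that the nose pushes on. It is 45 mm behind and 10 mm to the side (away from the fence) of the sled's centre. Axes as the sled's.
- sled_front (a point): Middle of the sled's flat front face, 12 mm above the bed. Axes as the sled's.
- fence_face (a point): Point on the fence's guiding face (the one that looks to the robot), at mid length, level with the bed's surface (12 mm above the bench). The fence is a fixed straight steel bar 420 mm long, 16 mm thick, 22 mm high. Own +y runs along the fence in the feed direction, own +x points into the fence: the sled's centre is at -30 mm in x when it lies flat on the fence. The red line across the bed is close to y = +45 mm: the sled's front reaches it when the sled's centre is at y = 0.
- stop_face (a point): Middle of the dark flat face of the blue end stop (fixed), 12 mm above the bed, 55 mm wide, 24 mm high, square to the fence. Own +y points in the feed direction, into the stop. It stands at a different place along the bed each time. The sled meets a brass bumper in the middle of this face, 34 mm wide, which stands out 1 to 6 mm towards the sled.
- bed: Fixed grey bed of the tester under fence, sled and stop: 140 x 420 x 12 mm, long side along its own y (the feed direction); origin at the centre of its underside, on the bench.
- mug: yellow mug, 90 mm high, bystander; origin under its centre
- rivet_jar: amber jar, 75 mm high, bystander; origin under its centre
- oil_can: green can, 110 mm high, bystander; origin under its centre
- weight: loose brass weight, 44 mm across, 42 mm high, bystander; origin under its centre
- screwdriver: screwdriver lying on the bench, bystander
- snap_ring: small copper disc, 40 mm across, 12 mm high, bystander; origin under its centre
- sled: the test sled as a whole; origin at the centre of the green block's underside
- stick: the push stick as a whole; origin under the grip's middle
- fence: the fence bar as a whole; origin at the centre of its underside
- stop: the end stop with its brass bumper; origin in its dark face, at its underside. How far the bumper stands out is set differently each time and is not measured: it must be felt. It is clamped and rigid: the force rises by several N per mm, and hitting it at over about 30 mm/s can already pass 20 N.
Things that resemble listed ones, but are neither listed nor needed, are in the scene too. There is more than one size of the stick; the job needs the middle-sized.

How it is judged:
By the outcome, as a careful person would: the job done as asked, in the order asked, and still so for the second after the job is handed in, with the robot touching nothing.
It also fails if it takes over 72 s, if anything falls off the work surface, if the arm or the gripper's body presses on something with over 40 N, if the wrist force passes 120 N, or if a joint passes its speed limit or range.

## Working session

There is one attempt and no reset: what is moved stays moved. The work goes in short steps, Python scripts to look and compute and a tool call to move; the robot and the scene stay as the last step left them, time stands still between calls to the robot, and variables do not carry over. Pictures are saved under pics/ and viewed, at most 10 in all, crops included, and the job is handed in when it is done.

Besides the shell and the picture viewer there is one more tool, called after "Request:" as a command line: name --argument value ..., lists and objects as JSON in quotes. jog_arm: Moves the arm, as the interface text tells. Its arguments: {"type":"object","properties":{"rows":{"type":"array","items":{"type":"number"}},"grip_force":{"type":"number"}},"required":["rows"]}

```bash
mkdir -p pics; cat > h.py <<'E'
import numpy as np, cv2
from bench import manip
from scipy.spatial.transform import Rotation as R
def T(s):
    M=np.eye(4);M[:3,:3]=R.from_euler('xyz',s['eef_rot']).as_matrix();M[:3,3]=s['tcp_pos'];return M
def shot(n):
    s=manip.observe();c=manip.camera(n)
    c['M']=T(s)@c['mount'] if n=='wrist' else np.array(c['cam_to_world']);return c
def back(c,row,col,z):
    d=np.array([(col-c['cx'])/c['fx'],(row-c['cy'])/c['fy']]);u=d.copy()
    for _ in range(30):u=d/(1+c['k1']*(u@u))
    v=c['M'][:3,:3]@np.array([u[0],-u[1],-1]);o=c['M'][:3,3]
    return o+v*(z-o[2])/v[2]
def proj(c,p):
    q=np.linalg.inv(c['M'])@np.append(p,1);u=np.array([q[0],-q[1]])/-q[2];u=u*(1+c['k1']*(u@u))
    return u[0]*c['fx']+c['cx'],u[1]*c['fy']+c['cy']
def save(c,f,s=1):
    cv2.imwrite('pics/'+f,cv2.resize(c['frame'][:,:,::-1],None,fx=s,fy=s))
E
python3 - <<'E'
from h import *
print(manip.observe())
H=dict(stick_grip=.045,stick_nose=.015,tray_floor=.005,sled_centre=.025,sled_slot=.024,sled_front=.024,fence_face=.012,stop_face=.024,bed=0,fence=.012,stop=.012)
for n in('top','scene'):
    c=shot(n);save(c,n+'0.png',1.5)
    print(n,c['M'][:3,3].round(3),c['fx'])
    for q,z in H.items():
        for r in manip.tip_of(c,q)[:4]:
            print(q,round(r['p'],2),np.round(r['point'],1),back(c,*r['point'],z).round(4))
E
```

```text
{'clock': 0.0, 'qpos': array([9.83386082e-01, 2.59171531e-01, 2.07345574e-02, 1.33368117e+00,
       5.97667995e-06, 1.41821106e+00]), 'joint_velocities': array([-1.15570082e-03,  3.57450621e-04,  1.27775688e-03, -1.30224744e-04,
       -8.71879177e-05, -1.09051151e-04]), 'effort': array([ 5.06021524e-05, -5.55641198e+01,  3.44536722e+01,  1.37837307e-02,
       -3.01846276e-04,  2.11532841e-05]), 'tcp_pos': array([0.23165053, 0.49876957, 0.40406653]), 'eef_rot': array([-3.14028710e+00, -2.06815398e-04,  2.70676754e+00]), 'ft_force': array([0.69775812, 0.14990894, 0.72750269]), 'moment': array([ 0.02271626, -0.00764396,  0.03684149]), 'finger_force': 0.0, 'finger_gap': 0.08549828211180309}
top [ 0.371 -0.018  1.374] 389.41138900625646
stick_grip 0.96 [280.7 331.8] [ 0.2069 -0.326   0.045 ]
stick_grip 0.65 [199.1 395.1] [ 0.4877 -0.5507  0.045 ]
stick_grip 0.53 [203.3 348.9] [ 0.4709 -0.3872  0.045 ]
stick_grip 0.4 [191.4 160.3] [0.5029 0.2619 0.045 ]
stick_nose 0.92 [262.2 307.9] [ 0.2663 -0.2495  0.015 ]
stick_nose 0.78 [192.6 330.4] [ 0.5103 -0.3297  0.015 ]
stick_nose 0.4 [203.5 3
[... 992 characters left out ...]
entre 0.56 [223.8 286. ] [0.5375 0.0732 0.025 ]
sled_slot 0.56 [215.3 275.2] [0.527  0.0309 0.024 ]
sled_front 0.82 [229.2 305.2] [0.5247 0.1307 0.024 ]
sled_front 0.27 [214. 277.] [0.5203 0.0333 0.024 ]
fence_face 0.58 [240.6 305.5] [0.552  0.1467 0.012 ]
fence_face 0.16 [162.2 184.4] [ 0.4906 -0.3328  0.012 ]
stop_face 0.75 [241.6 301.5] [0.5672 0.1402 0.024 ]
stop_face 0.67 [246.  355.2] [0.5022 0.2813 0.024 ]
bed 0.58 [231.1 304.4] [0.5182 0.1271 0.    ]
bed 0.45 [222.6 286.5] [0.519  0.0666 0.    ]
bed 0.15 [247.7 357.4] [0.4901 0.288  0.    ]
fence 0.86 [242.5 302.6] [0.5619 0.1422 0.012 ]
fence 0.31 [264.7 188.2] [ 0.789  -0.1047  0.012 ]
stop 0.82 [247.4 357.6] [0.4959 0.2887 0.012 ]
```

View pics/top0.png

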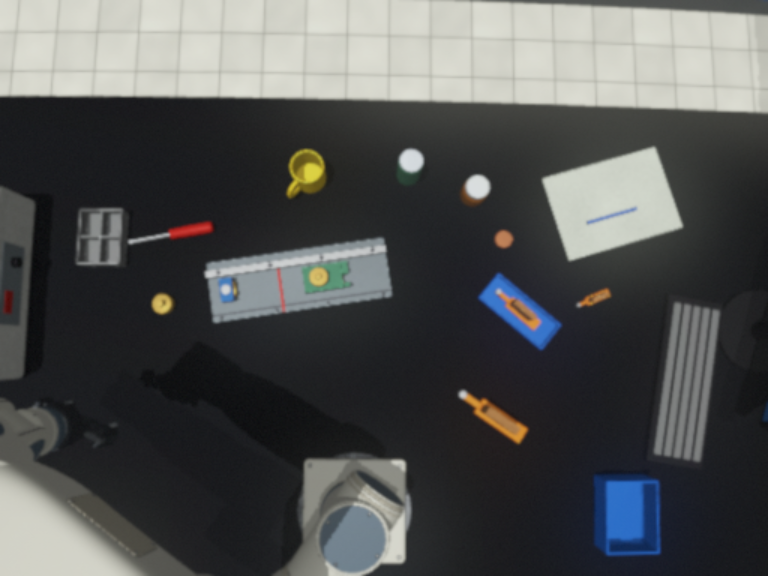

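View pics/scene0.png

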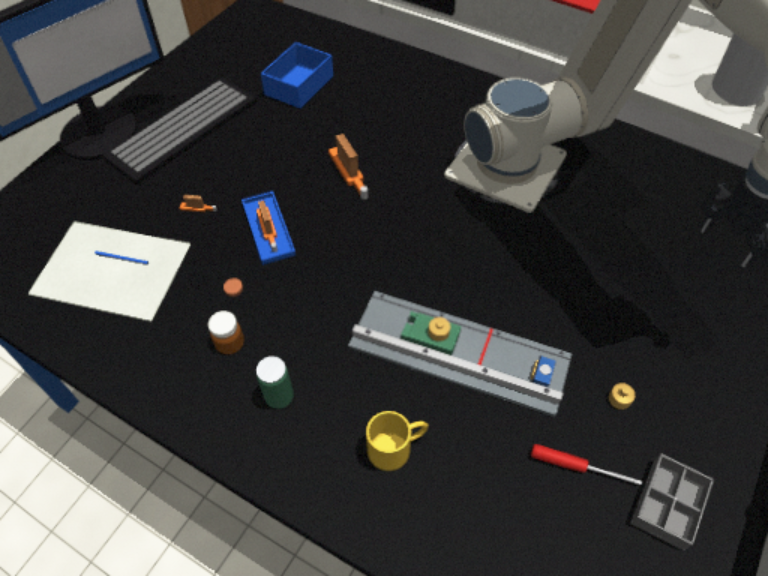

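Top view: stick in the tray, around (520,315) in the 1.5x image, is the middle-sized one. A big one lies at (500,420) and a tiny one at (595,298). The sled is at (325,277), the red line at 282, and the stop at (228,290). I'll go over the sled first to look from close by.

Request:
jog_arm --rows '[-0.032,-0.0218,0,0,0,0,1,-0.032,-0.0218,0,0,0,0,1,-0.032,-0.0218,0,0,0,0,1,-0.032,-0.0218,0,0,0,0,1,-0.032,-0.0218,0,0,0,0,1]'

```text
clock: 1.62
tcp_pos: [0.3312, 0.331, 0.4048]
eef_rot: [3.141, 0.0, 2.708]
ft_force: [0.8, 0.3, 0.5]
finger_gap: 0.0852
finger_force: 0.0
```

Request:
jog_arm --rows '[-0.032,-0.0218,0,0,0,0,1,-0.032,-0.0218,0,0,0,0,1,-0.032,-0.0218,0,0,0,0,1,-0.032,-0.0218,0,0,0,0,1,-0.032,-0.0218,0,0,0,0,1]'

```text
clock: 2.03
tcp_pos: [0.4305, 0.1645, 0.405]
eef_rot: [3.141, 0.001, 2.707]
ft_force: [0.7, 1.1, -0.2]
finger_gap: 0.0853
finger_force: 0.0
```

Request:
jog_arm --rows '[0,0,0,0,0,7.1,1,0,0,0,0,0,7.1,1,0,0,0,0,0,7.1,1,0,0,0,0,0,7.1,1]'

```text
clock: 2.37
tcp_pos: [0.4303, 0.1658, 0.4047]
eef_rot: [-3.142, -0.0, 2.204]
ft_force: [-0.3, -0.3, 0.8]
finger_gap: 0.0854
finger_force: 0.0
```

Request:
jog_arm --rows '[0,0,0,0,0,7.1,1,0,0,0,0,0,7.1,1,0,0,0,0,0,7.1,1,0,0,0,0,0,7.1,1]'

```text
clock: 2.7
tcp_pos: [0.4301, 0.1663, 0.4047]
eef_rot: [3.141, -0.0, 1.709]
ft_force: [0.8, -0.2, 0.5]
finger_gap: 0.0857
finger_force: 0.0
```

```bash
python3 - <<'E'
from h import *
H=dict(sled_centre=.025,sled_slot=.024,sled_front=.024,fence_face=.012,stop_face=.024)
c=shot('wrist');save(c,'w1.png',1.5)
print(manip.observe()['tcp_pos'],np.degrees(manip.observe()['eef_rot']),np.round(c['mount'],3),c['fx'],manip.grip_depth)
for q,z in H.items():
    for r in manip.tip_of(c,q)[:2]:
        print(q,round(r['p'],2),np.round(r['point'],1),back(c,*r['point'],z).round(4))
E
```

```text
[0.43006594 0.16628141 0.40474379] [ 1.79991328e+02 -1.22916987e-04  9.74050484e+01] [[ 0.001  0.946  0.325  0.083]
 [ 1.    -0.001 -0.001  0.   ]
 [-0.     0.325 -0.946  0.03 ]
 [ 0.     0.     0.     1.   ]] 326.5340381478234 0.1547
sled_centre 0.93 [249.8 334.2] [0.5343 0.0769 0.025 ]
sled_slot 0.61 [282.4 325.7] [0.534  0.0301 0.024 ]
sled_front 0.94 [210.9 332.9] [0.5224 0.1254 0.024 ]
fence_face 0.86 [197.5 367.3] [0.5627 0.1434 0.012 ]
fence_face 0.44 [199.7 369.4] [0.5659 0.1411 0.012 ]
stop_face 0.65 [ 63.5 345.9] [0.5023 0.2826 0.024 ]
```

View pics/w1.png

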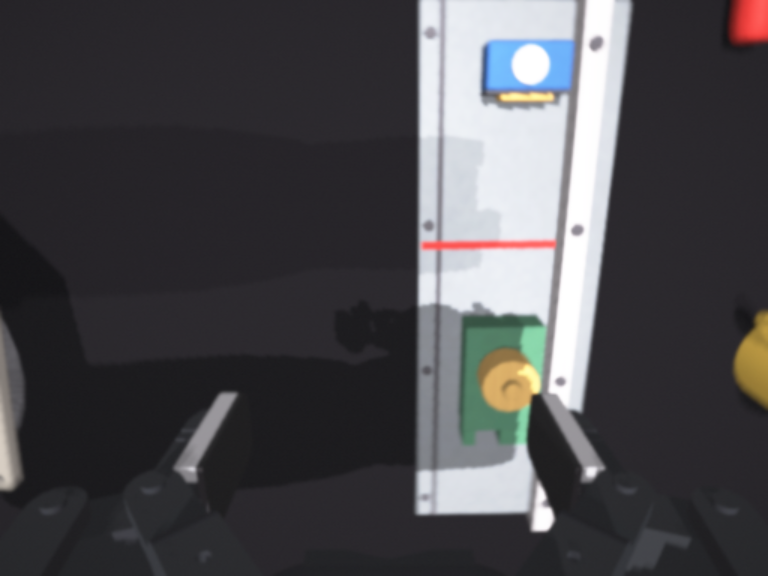

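```bash
python3 - <<'E'
from h import *
c=shot('wrist')
for n,x,y,z in [('bedL',418,60,.012),('bedL',416,512,.012),('bedbackR',529,514,.012),('face',572,100,.012),('redR',556,243,.012),('redL',422,245,.012),('face',546,330,.012),('fencetopL',588,0,.034),('fencetopL',547,440,.034),('sledFL',462,326,.038),('sledFR',545,326,.038),('sledBL',461,443,.038),('sledBR',528,443,.038),('stopTL',487,90,.036),('stopTR',571,92,.036),('slotL',473,436,.038),('slotR',500,436,.038),('slotend',487,430,.038)]:
    print(n,back(c,y/1.5-.17,x/1.5-.17,z).round(4))
# classical edges: green mask on full frame
hsv=cv2.cvtColor(c['frame'],cv2.COLOR_RGB2HSV);m=cv2.inRange(hsv,(60,80,60),(90,255,255))
ys,xs=np.nonzero(m);print(xs.min(),xs.max(),ys.min(),ys.max())
E
```

```text
bedL [0.4311 0.2961 0.012 ]
bedL [ 0.4931 -0.08    0.012 ]
bedbackR [ 0.5983 -0.0675  0.012 ]
face [0.5412 0.2876 0.012 ]
redR [0.5556 0.187  0.012 ]
redL [0.4553 0.1703 0.012 ]
face [0.566  0.1164 0.012 ]
fencetopL [0.5288 0.3438 0.034 ]
fencetopL [0.583 0.029 0.034]
sledFL [0.4925 0.1198 0.038 ]
sledFR [0.5538 0.129  0.038 ]
sledBL [0.5121 0.0188 0.038 ]
sledBR [0.5663 0.0266 0.038 ]
stopTL [0.477  0.2822 0.036 ]
stopTR [0.5311 0.2896 0.036 ]
slotL [0.5204 0.0268 0.038 ]
slotR [0.5421 0.0299 0.038 ]
slotend [0.5304 0.034  0.038 ]
308 362 212 295
```

The wrist view shows the sled (462–545, 318–443) about 12 mm off the fence. The red line is at row 243 and the stop at (530,65) with its brass bumper at (527,98). The feed direction is about 99° in world. Next is the tray.

Request:
jog_arm --rows '[-0.0378,-0.0008,0,0,0,0,1,-0.0378,-0.0008,0,0,0,0,1,-0.0378,-0.0008,0,0,0,0,1,-0.0378,-0.0008,0,0,0,0,1,-0.0378,-0.0008,0,0,0,0,1]'

```text
clock: 3.47
tcp_pos: [0.4532, -0.0229, 0.4049]
eef_rot: [3.141, 0.0, 1.718]
ft_force: [1.3, -0.3, 0.5]
finger_gap: 0.0848
finger_force: 0.0
```

Request:
jog_arm --rows '[-0.0378,-0.0008,0,0,0,0,1,-0.0378,-0.0008,0,0,0,0,1,-0.0378,-0.0008,0,0,0,0,1,-0.0378,-0.0008,0,0,0,0,1,-0.0378,-0.0008,0,0,0,0,1]'

```text
clock: 3.88
tcp_pos: [0.4764, -0.2109, 0.4048]
eef_rot: [3.141, 0.0, 1.717]
ft_force: [0.8, 0.5, -0.1]
finger_gap: 0.0855
finger_force: 0.0
```

Request:
jog_arm --rows '[-0.0378,-0.0008,0,0,0,0,1,-0.0378,-0.0008,0,0,0,0,1,-0.0378,-0.0008,0,0,0,0,1,-0.0378,-0.0008,0,0,0,0,1]'

```text
clock: 4.22
tcp_pos: [0.4951, -0.3609, 0.4046]
eef_rot: [3.142, -0.0, 1.717]
ft_force: [0.5, -0.9, 0.1]
finger_gap: 0.0855
finger_force: 0.0
```

Request:
jog_arm --rows '[0,0,0.03,0,0,7,1,0,0,0.03,0,0,7,1,0,0,0.03,0,0,7,1]'

```text
clock: 4.47
tcp_pos: [0.4951, -0.36, 0.3133]
eef_rot: [3.141, 0.0, 1.344]
ft_force: [0.7, 0.5, -0.5]
finger_gap: 0.0855
finger_force: 0.0
```

Request:
jog_arm --rows '[0,0,0,0,0,7,1,0,0,0,0,0,7,1,0,0,0,0,0,7,1,0,0,0,0,0,3,1,0,0,0,0,0,0,1]'

```text
clock: 4.88
tcp_pos: [0.4953, -0.359, 0.3144]
eef_rot: [-3.141, -0.0, 0.929]
ft_force: [0.7, 0.9, 0.6]
finger_gap: 0.0852
finger_force: 0.0
```

```bash
python3 - <<'E'
from h import *
H=dict(stick_grip=.045,stick_nose=.015,tray_floor=.005)
c=shot('wrist');save(c,'w2.png',1.5)
print(manip.observe()['tcp_pos'],np.degrees(manip.observe()['eef_rot']))
for q,z in H.items():
    for r in manip.tip_of(c,q)[:2]:
        print(q,round(r['p'],2),np.round(r['point'],1),back(c,*r['point'],z).round(4))
E
```

```text
[ 0.4953148  -0.35900831  0.31457439] [-1.79990783e+02 -1.26969758e-03  5.34439410e+01]
stick_grip 0.62 [247.2 240.4] [ 0.4588 -0.3834  0.045 ]
stick_nose 0.74 [319.4 343. ] [ 0.4808 -0.5212  0.015 ]
stick_nose 0.66 [153.9 245.8] [ 0.5047 -0.3289  0.015 ]
```

View pics/w2.png

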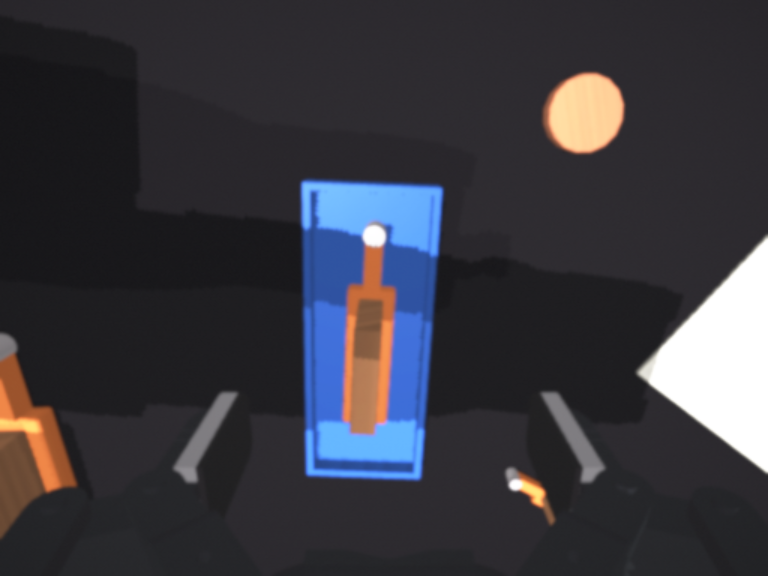

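Here the stick in its tray has its nose at (374,234) and its fin from (371,300) to (364,432), nearly in line with the tool.

```bash
python3 - <<'E'
from h import *
c=shot('wrist')
P={}
for n,x,y,z in [('nose',374,234,.025),('soleFL',348,287,.017),('soleFR',396,289,.017),('soleRL',343,422,.017),('soleRR',386,424,.017),('finF',371,299,.065),('finR',364,433,.065),('tFL',302,182,.021),('tFR',442,187,.021),('tRL',307,474,.021),('tRR',421,479,.021)]:
    P[n]=back(c,y/1.5-.17,x/1.5-.17,z); print(n,P[n].round(4))
d=lambda a,b:(np.linalg.norm((b-a)[:2]).round(4),np.degrees(np.arctan2(*(b-a)[1::-1])).round(1))
f=(P['soleFL']+P['soleFR'])/2;r=(P['soleRL']+P['soleRR'])/2
print(d(r,f),d(r,P['nose']),d(P['finR'],P['finF']),d(P['tRL'],P['tFL']),d(P['tRR'],P['tFR']),d(P['tFL'],P['tFR']))
a=np.radians(d(r,P['nose'])[1]);u=np.array([np.cos(a),np.sin(a)])
print('grip', P['nose'][:2]-.068*u, f[:2]-.035*u, r[:2]+.055*u,(P['finF']+P['finR'])[:2]/2,'tray',sum(P[k] for k in('tFL','tFR','tRL','tRR'))[:2]/4)
s=manip.observe();Q=T(s);print(np.linalg.inv(Q)@np.append(P['nose'][:2]-.068*u,[.045,1]))
E
```

```text
nose [ 0.5074 -0.3304  0.025 ]
soleFL [ 0.4757 -0.3473  0.017 ]
soleFR [ 0.4971 -0.3646  0.017 ]
soleRL [ 0.4176 -0.4162  0.017 ]
soleRR [ 0.4386 -0.4336  0.017 ]
finF [ 0.4933 -0.3486  0.065 ]
finR [ 0.4452 -0.4058  0.065 ]
tFL [ 0.4931 -0.2861  0.021 ]
tFR [ 0.5509 -0.3323  0.021 ]
tRL [ 0.3758 -0.4315  0.021 ]
tRR [ 0.4335 -0.4791  0.021 ]
(np.float64(0.0903), np.float64(49.8)) (np.float64(0.1234), np.float64(50.0)) (np.float64(0.0747), np.float64(50.0)) (np.float64(0.1868), np.float64(51.1)) (np.float64(0.188), np.float64(51.3)) (np.float64(0.074), np.float64(-38.6))
grip [ 0.46368354 -0.38248876] [ 0.46387354 -0.38276725] [ 0.4634466  -0.38279118] [ 0.46925878 -0.37718447] tray [ 0.46333421 -0.38222932]
[-0.03772851 -0.01134534  0.26970368  1.        ]
```

Request:
jog_arm --rows '[0,0,0,0,0,3.4,1,-0.0385,-0.0091,0,0,0,0,1,0,0,0.03,0,0,0,1,0,0,0.03,0,0,0,1,0,0,0.03,0,0,0,1]'

```text
clock: 5.55
tcp_pos: [0.463, -0.383, 0.2243]
eef_rot: [3.14, 0.0, 0.871]
ft_force: [1.2, -0.5, 0.5]
finger_gap: 0.0854
finger_force: 0.0
```

Request:
jog_arm --rows '[0,0,0.025,0,0,0,1,0,0,0,0,0,0,1]'

```text
clock: 5.72
tcp_pos: [0.4623, -0.3815, 0.1951]
eef_rot: [-3.134, -0.001, 0.872]
ft_force: [0.3, 0.0, -0.1]
finger_gap: 0.0856
finger_force: 0.0
```

Request:
jog_arm --rows '[0,0,0,0,0,0,0,0,0,0,0,0,0,-0.5,0,0,0,0,0,0,-1,0,0,0,0,0,0,-1,0,0,0,0,0,0,-1]' --grip_force 90

```text
clock: 6.13
tcp_pos: [0.4638, -0.3827, 0.201]
eef_rot: [3.139, 0.0, 0.871]
ft_force: [0.1, 0.8, 0.1]
finger_gap: 0.0255
finger_force: 0.0
```

Request:
jog_arm --rows '[0,0,0,0,0,0,-1,0,0,0,0,0,0,-1,0,0,0,0,0,0,-1]'

```text
clock: 6.38
tcp_pos: [0.4636, -0.3826, 0.2006]
eef_rot: [3.14, 0.0, 0.871]
ft_force: [-0.6, 0.5, 5.9]
finger_gap: 0.0131
finger_force: 87.6
```

Request:
jog_arm --rows '[0,0,-0.02,0,0,0,-1,0,0,-0.03,0,0,0,-1,0,0,-0.03,0,0,0,-1,0,0,-0.02,0,0,0,-1]'

```text
clock: 6.72
tcp_pos: [0.4636, -0.3826, 0.3023]
eef_rot: [3.14, 0.0, 0.871]
ft_force: [0.6, -0.4, -0.3]
finger_gap: 0.0132
finger_force: 87.7
```

Request:
jog_arm --rows '[0.0293,-0.014,0,0,0,0,-1,0.0293,-0.014,0,0,0,0,-1,0.0293,-0.014,0,0,0,0,-1,0.0293,-0.014,0,0,0,0,-1,0.0293,-0.014,0,0,0,0,-1]'

```text
clock: 7.13
tcp_pos: [0.5043, -0.224, 0.2997]
eef_rot: [-3.141, -0.0, 0.87]
ft_force: [0.7, 0.3, -2.6]
finger_gap: 0.0129
finger_force: 88.0
```

Request:
jog_arm --rows '[0.0293,-0.014,0,0,0,0,-1,0.0293,-0.014,0,0,0,0,-1,0.0293,-0.014,0,0,0,0,-1,0.0293,-0.014,0,0,0,0,-1,0.0293,-0.014,0,0,0,0,-1]'

```text
clock: 7.55
tcp_pos: [0.5452, -0.0667, 0.2997]
eef_rot: [-3.142, 0.0, 0.871]
ft_force: [0.2, -0.7, -1.6]
finger_gap: 0.0131
finger_force: 88.0
```

Request:
jog_arm --rows '[0,0,0,0,0,-7,-1,0,0,0,0,0,-7,-1,0,0,0,0,0,-7,-1,0,0,0,0,0,-7,-1]'

```text
clock: 7.88
tcp_pos: [0.5452, -0.0678, 0.2996]
eef_rot: [-3.141, -0.0, 1.366]
ft_force: [-0.7, 0.4, -0.9]
finger_gap: 0.013
finger_force: 87.9
```

Request:
jog_arm --rows '[0,0,0,0,0,-7,-1,0,0,0,0,0,-7,-1,0,0,0,0,0,-7,-1,0,0,0,0,0,-0.4,-1,0,0,0,0,0,0,-1]'

```text
clock: 8.3
tcp_pos: [0.5451, -0.0683, 0.2996]
eef_rot: [-3.141, -0.0, 1.73]
ft_force: [0.1, 0.1, -1.5]
finger_gap: 0.0127
finger_force: 87.9
```

```bash
python3 - <<'E'
from h import *
H=dict(stick_nose=.12,sled_centre=.025,sled_slot=.024,sled_front=.024,fence_face=.012)
c=shot('wrist');save(c,'w3.png',1.5)
s=manip.observe();print(s['tcp_pos'],np.degrees(s['eef_rot']),s['ft_force'])
for q,z in H.items():
    for r in manip.tip_of(c,q)[:2]:
        print(q,round(r['p'],2),np.round(r['point'],1),back(c,*r['point'],z).round(4))
E
```

```text
[ 0.54517481 -0.06824962  0.29964105] [-1.79991795e+02 -2.54608230e-03  9.90575679e+01] [-0.24297942  0.12165452 -1.10115177]
stick_nose 0.9 [123.4 257.3] [ 0.534  -0.0019  0.12  ]
sled_slot 0.65 [ 57.9 263.8] [0.5326 0.0331 0.024 ]
fence_face 0.51 [286.9 259.9] [ 0.561 -0.159  0.012]
```

View pics/w3.png

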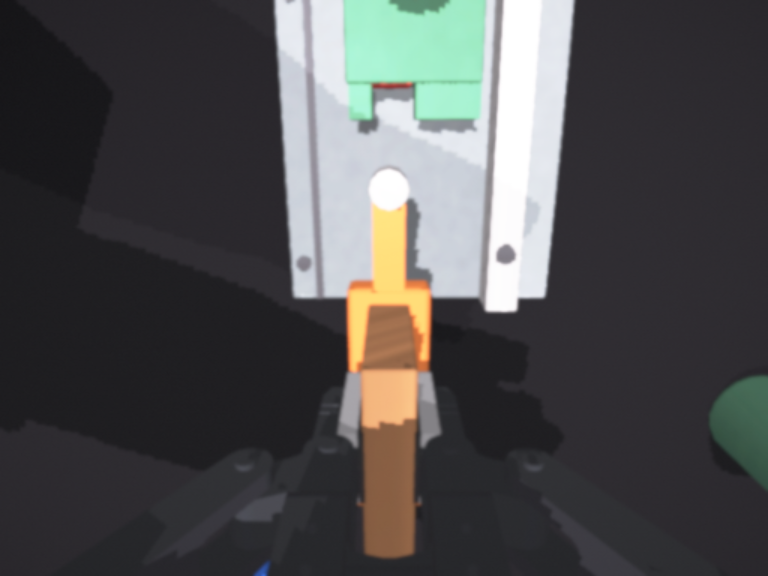

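The close view shows the pin at (389,190) and the slot at x 372–415, with its red end at row 84 and horns ending at row 119. The sled's right edge is at 483 and the fence's left edge at 490–498.

```bash
python3 - <<'E'
from h import *
c=shot('wrist')
a=np.radians(99.3);u=np.array([np.cos(a),np.sin(a)]);n=np.array([np.sin(a),-np.cos(a)])
for k,x,y,z in [('pin',389,190,.124),('slotL',373,83,.038),('slotR',414,83,.038),('hornLL',350,119,.038),('hornLR',373,119,.038),('hornRL',415,119,.038),('hornRR',481,118,.038),('sledL',345,20,.038),('sledR',486,20,.038),('face',481,295,.012),('face',492,80,.012),('fenceTL',485,310,.034),('fenceTL',500,10,.034),('bedL',293,297,.012),('bedL',276,10,.012),('bedR',547,297,.012)]:
    p=back(c,y/1.5-.17,x/1.5-.17,z);print(k,p[:2].round(4),'u,n',(p[:2]@u).round(4),(p[:2]@n).round(4))
s=manip.observe();p=s['tcp_pos'][:2];print('tcp',p@u,p@n)
E
```

```text
pin [ 0.535  -0.0027] u,n -0.0891 0.5275
slotL [0.5223 0.032 ] u,n -0.0528 0.5206
slotR [0.54   0.0349] u,n -0.0528 0.5385
hornLL [0.5144 0.0156] u,n -0.0678 0.5102
hornLR [0.5246 0.0172] u,n -0.0678 0.5204
hornRL [0.5431 0.0202] u,n -0.0678 0.5392
hornRR [0.5721 0.0255] u,n -0.0673 0.5687
sledL [0.5068 0.0548] u,n -0.0278 0.509
sledR [0.5657 0.0645] u,n -0.0278 0.5687
face [ 0.5969 -0.064 ] u,n -0.1596 0.5787
face [0.5781 0.0449] u,n -0.0492 0.5777
fenceTL [ 0.5952 -0.065 ] u,n -0.1603 0.5769
fenceTL [0.5714 0.0702] u,n -0.023 0.5752
bedL [ 0.4939 -0.082 ] u,n -0.1607 0.4741
bedL [0.4714 0.0586] u,n -0.0184 0.4746
bedR [ 0.6336 -0.0592] u,n -0.1608 0.6157
tcp -0.15548077767553814 0.5270051568518557
```

Request:
jog_arm --rows '[0,0.002,0.03,0,0,0,-1,0,0,0.03,0,0,0,-1,0,0,0.02,0,0,0,-1,0,0,0.01,0,0,0,-1,0,0,0,0,0,0,-1]'

```text
clock: 9.07
tcp_pos: [0.5469, -0.068, 0.2092]
eef_rot: [-3.14, -0.0, 1.732]
ft_force: [-0.1, 0.2, -1.1]
finger_gap: 0.0128
finger_force: 88.2
```

Request:
jog_arm --rows '[0.01,0,0,0,0,0,-1,0.01,0,0,0,0,0,-1,0.006,0,0,0,0,0,-1,0,0,0,0,0,0,-1]'

```text
clock: 9.4
tcp_pos: [0.5427, -0.0407, 0.21]
eef_rot: [3.141, -0.0, 1.734]
ft_force: [0.2, 0.4, -1.7]
finger_gap: 0.013
finger_force: 88.2
```

```bash
python3 - <<'E'
from h import *
c=shot('wrist');cv2.imwrite('pics/w4.png',cv2.resize(c['frame'][0:200,130:380,::-1],None,fx=3,fy=3))
s=manip.observe();print(s['tcp_pos'],s['ft_force'])
E
```

```text
[ 0.54289073 -0.04125971  0.21002691] [-0.09525    -0.31996205 -2.16078949]
```

View pics/w4.png

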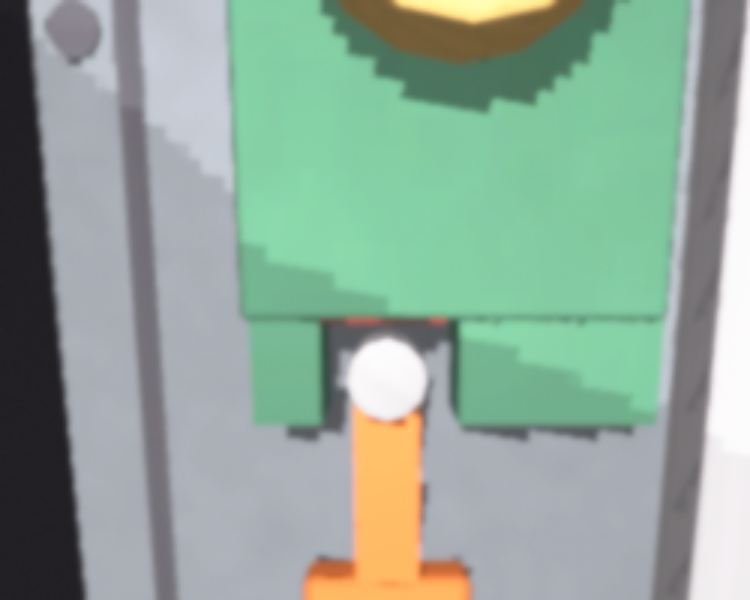

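```bash
cat >> h.py <<'E'
a=np.radians(99.3);U=np.array([np.cos(a),np.sin(a)]);N=np.array([np.sin(a),-np.cos(a)])
def sled(verbose=1):
    s=manip.observe();c=shot('wrist')
    hsv=cv2.cvtColor(c['frame'],cv2.COLOR_RGB2HSV);m=cv2.inRange(hsv,(55,70,40),(95,255,255))
    k,l,st,_=cv2.connectedComponentsWithStats(m);m=l==1+st[1:,4].argmax()
    rows=np.nonzero(m.sum(1)>90)[0];rows=rows[(rows>4)&(rows<rows.max()-4)]
    out={}
    for nm,f in(('L',lambda r:r.argmax()-.5),('R',lambda r:len(r)-r[::-1].argmax()-.5)):
        P=np.array([back(c,y,f(m[y]),.038)[:2] for y in rows]);q=np.c_[P@U,P@N]
        p=np.polyfit(q[:,0],q[:,1],1);out[nm]=(round(np.degrees(-np.arctan(p[0])),2),round(np.polyval(p,q[:,0].min()),4),round(np.polyval(p,q[:,0].max()),4))
    t=s['tcp_pos'];f=s['ft_force']
    print('t',round(s['clock'],2),'tcp u,n,z',(t[:2]@U).round(4),(t[:2]@N).round(4),t[2].round(4),'F u,n,z',(f[:2]@U).round(1),(f[:2]@N).round(1),f[2].round(1),'yaw',np.degrees(s['eef_rot'][2]).round(2),'edges(deg CCW,n rear,n front)',out,len(rows))
    return c
E
python3 -c "
from h import *
sled()"
```

```text
t 9.45 tcp u,n,z -0.1285 0.5291 0.21 F u,n,z -0.3 -0.1 -2.2 yaw 99.37 edges(deg CCW,n rear,n front) {'L': (np.float64(1.62), np.float64(0.5097), np.float64(0.5084)), 'R': (np.float64(-0.02), np.float64(0.5678), np.float64(0.5678))} 120
```

Request:
jog_arm --rows '[0.002,0.0003,0,0,0,0,-1,0.002,0.0003,0,0,0,0,-1,0.002,0.0003,0,0,0,0,-1,0.002,0.0003,0,0,0,0,-1,0.002,0.0003,0,0,0,0,-1]'

```text
clock: 9.92
tcp_pos: [0.543, -0.0324, 0.2098]
eef_rot: [3.141, 0.001, 1.732]
ft_force: [0.9, -4.2, -0.6]
finger_gap: 0.0128
finger_force: 88.4
```

Request:
jog_arm --rows '[0.002,0.0003,0,0,0,0,-1,0.002,0.0003,0,0,0,0,-1,0.002,0.0003,0,0,0,0,-1,0.002,0.0003,0,0,0,0,-1,0.002,0.0003,0,0,0,0,-1]'

```text
clock: 10.33
tcp_pos: [0.5427, -0.0219, 0.2097]
eef_rot: [3.142, 0.0, 1.733]
ft_force: [-0.6, -4.2, 0.2]
finger_gap: 0.0131
finger_force: 88.4
```

```bash
python3 -c "
from h import *
sled()"
```

```text
t 10.33 tcp u,n,z -0.1093 0.5321 0.2097 F u,n,z -4.1 -1.2 0.2 yaw 99.28 edges(deg CCW,n rear,n front) {'L': (np.float64(0.77), np.float64(0.5118), np.float64(0.5112)), 'R': (np.float64(-1.18), np.float64(0.57), np.float64(0.571))} 119
```

Request:
jog_arm --rows '[0.002,0.0004,0,0,0,0,-1,0.002,0.0004,0,0,0,0,-1,0.002,0.0004,0,0,0,0,-1,0.002,0.0004,0,0,0,0,-1,0.002,0.0004,0,0,0,0,-1]'

```text
clock: 10.8
tcp_pos: [0.5431, -0.0117, 0.2097]
eef_rot: [-3.142, 0.0, 1.733]
ft_force: [-0.0, -4.8, 0.7]
finger_gap: 0.0128
finger_force: 88.5
```

Request:
jog_arm --rows '[0.002,0.0005,0,0,0,0,-1,0.002,0.0005,0,0,0,0,-1,0.002,0.0005,0,0,0,0,-1]'

```text
clock: 11.05
tcp_pos: [0.5436, -0.0055, 0.2097]
eef_rot: [-3.142, 0.0, 1.733]
ft_force: [-1.1, -4.2, 0.6]
finger_gap: 0.013
finger_force: 88.5
```

```bash
python3 -c "
from h import *
sled()"
```

```text
t 11.05 tcp u,n,z -0.0933 0.5356 0.2097 F u,n,z -3.9 -1.8 0.6 yaw 99.29 edges(deg CCW,n rear,n front) {'L': (np.float64(0.28), np.float64(0.5152), np.float64(0.515)), 'R': (np.float64(-1.65), np.float64(0.5734), np.float64(0.5747))} 117
```

Request:
jog_arm --rows '[0.0015,0.0005,0,0,0,0,-1,0.0015,0.0005,0,0,0,0,-1,0.0015,0.0005,0,0,0,0,-1,0.0015,0.0005,0,0,0,0,-1]'

```text
clock: 11.43
tcp_pos: [0.5446, 0.0006, 0.2097]
eef_rot: [-3.142, 0.0, 1.733]
ft_force: [0.2, -4.7, 0.9]
finger_gap: 0.0131
finger_force: 88.5
```

Request:
jog_arm --rows '[0.0015,0.0004,0,0,0,0,-1,0.0015,0.0004,0,0,0,0,-1,0.0015,0.0004,0,0,0,0,-1]'

```text
clock: 11.68
tcp_pos: [0.5449, 0.0052, 0.2096]
eef_rot: [-3.141, 0.0, 1.733]
ft_force: [-2.1, -5.8, -0.4]
finger_gap: 0.0127
finger_force: 88.6
```

```bash
python3 -c "
from h import *
sled()"
```

```text
t 11.68 tcp u,n,z -0.0829 0.5386 0.2096 F u,n,z -5.4 -3.0 -0.4 yaw 99.29 edges(deg CCW,n rear,n front) {'L': (np.float64(1.23), np.float64(0.5178), np.float64(0.5169)), 'R': (np.float64(-0.3), np.float64(0.5759), np.float64(0.5761))} 110
```

Request:
jog_arm --rows '[0.001,0.0005,0,0,0,0,-1,0.001,0.0005,0,0,0,0,-1,0.001,0.0003,0,0,0,0,-1]'

```text
clock: 11.98
tcp_pos: [0.5455, 0.0084, 0.2093]
eef_rot: [-3.14, 0.0, 1.733]
ft_force: [-2.2, -6.0, -0.1]
finger_gap: 0.0129
finger_force: 88.4
```

```bash
python3 -c "
from h import *
sled()"
```

```text
t 11.98 tcp u,n,z -0.0799 0.5397 0.2093 F u,n,z -5.5 -3.1 -0.1 yaw 99.29 edges(deg CCW,n rear,n front) {'L': (np.float64(1.36), np.float64(0.5179), np.float64(0.5168)), 'R': (np.float64(-0.26), np.float64(0.5759), np.float64(0.5761))} 116
```

Request:
jog_arm --rows '[0.001,0.0004,0,0,0,0,-1,0.001,0.0004,0,0,0,0,-1]'

```text
clock: 12.2
tcp_pos: [0.5459, 0.0105, 0.2093]
eef_rot: [-3.14, -0.0, 1.733]
ft_force: [-1.7, -4.6, -1.7]
finger_gap: 0.013
finger_force: 88.3
```

Request:
jog_arm --rows '[0.001,0.0004,0,0,0,0,-1,0.001,0.0004,0,0,0,0,-1]'

```text
clock: 12.37
tcp_pos: [0.5464, 0.0126, 0.2093]
eef_rot: [-3.14, -0.0, 1.733]
ft_force: [-2.6, -4.9, -1.6]
finger_gap: 0.0135
finger_force: 88.3
```

```bash
python3 -c "
from h import *
save(sled(),'w5.png',1.5)"
```

```text
t 12.37 tcp u,n,z -0.0758 0.5412 0.2093 F u,n,z -4.5 -3.3 -1.6 yaw 99.29 edges(deg CCW,n rear,n front) {'L': (np.float64(1.37), np.float64(0.5179), np.float64(0.5169)), 'R': (np.float64(-0.28), np.float64(0.5759), np.float64(0.5761))} 116
```

View pics/w5.png

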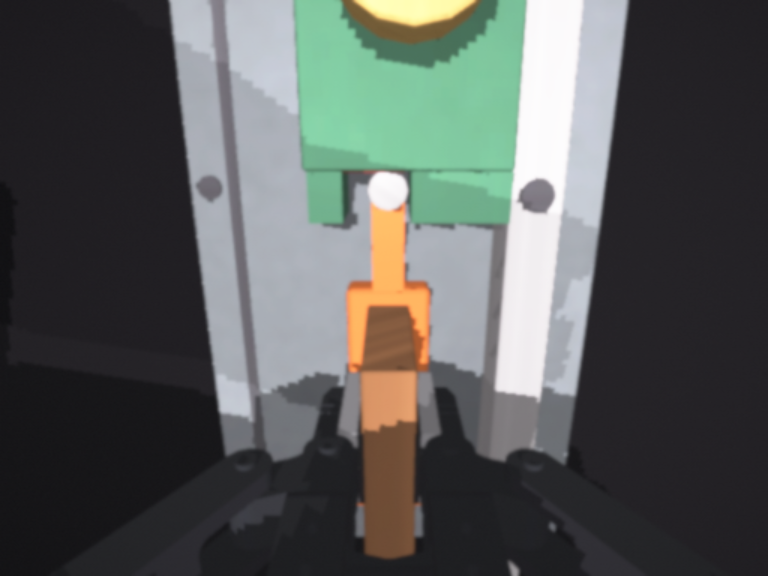

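The sled is flat on the fence with the pin at the fence side of the slot, at (388,190). I'll keep feeding and watch the lateral force.

Request:
jog_arm --rows '[0.001,0.0003,0,0,0,0,-1,0.001,0.0002,0,0,0,0,-1,0.0015,0,0,0,0,0,-1]'

```text
clock: 12.67
tcp_pos: [0.5465, 0.0161, 0.2094]
eef_rot: [-3.141, -0.0, 1.733]
ft_force: [-1.3, -4.3, -3.4]
finger_gap: 0.0128
finger_force: 88.1
```

```bash
python3 -c "
from h import *
sled()"
```

```text
t 12.67 tcp u,n,z -0.0724 0.5419 0.2094 F u,n,z -4.0 -1.9 -3.4 yaw 99.29 edges(deg CCW,n rear,n front) {'L': (np.float64(1.39), np.float64(0.5179), np.float64(0.5168)), 'R': (np.float64(-0.23), np.float64(0.5759), np.float64(0.5761))} 116
```

Request:
jog_arm --rows '[0.0008,0.0005,0,0,0,0,-1,0.0008,0.0004,0,0,0,0,-1]'

```text
clock: 12.88
tcp_pos: [0.5468, 0.0177, 0.2094]
eef_rot: [-3.14, 0.001, 1.733]
ft_force: [-5.8, -7.9, -0.3]
finger_gap: 0.0131
finger_force: 88.4
```

```bash
python3 -c "
from h import *
sled()"
```

```text
t 12.88 tcp u,n,z -0.0709 0.5425 0.2094 F u,n,z -6.9 -7.0 -0.3 yaw 99.29 edges(deg CCW,n rear,n front) {'L': (np.float64(1.45), np.float64(0.518), np.float64(0.5169)), 'R': (np.float64(-0.2), np.float64(0.576), np.float64(0.5761))} 117
```

Request:
jog_arm --rows '[0.0015,-0.0002,0,0,0,0,-1,0.0015,0,0,0,0,0,-1,0.0015,0,0,0,0,0,-1,0.0015,0,0,0,0,0,-1]'

```text
clock: 13.27
tcp_pos: [0.5457, 0.0236, 0.2094]
eef_rot: [-3.14, 0.001, 1.733]
ft_force: [-3.1, -6.8, -1.5]
finger_gap: 0.013
finger_force: 88.2
```

```bash
python3 -c "
from h import *
sled()"
```

```text
t 13.27 tcp u,n,z -0.0649 0.5423 0.2094 F u,n,z -6.2 -4.2 -1.5 yaw 99.29 edges(deg CCW,n rear,n front) {'L': (np.float64(1.38), np.float64(0.5179), np.float64(0.5169)), 'R': (np.float64(-0.2), np.float64(0.576), np.float64(0.5761))} 115
```

Request:
jog_arm --rows '[0.002,0,0,0,0,0,-1,0.002,0,0,0,0,0,-1,0.002,0,0,0,0,0,-1,0.002,0,0,0,0,0,-1,0.002,0,0,0,0,0,-1]'

```text
clock: 13.73
tcp_pos: [0.5441, 0.0335, 0.2094]
eef_rot: [-3.14, 0.0, 1.733]
ft_force: [-2.8, -5.9, -2.1]
finger_gap: 0.013
finger_force: 88.2
```

```bash
python3 -c "
from h import *
sled()"
```

```text
t 13.73 tcp u,n,z -0.0549 0.5423 0.2094 F u,n,z -5.4 -3.7 -2.1 yaw 99.29 edges(deg CCW,n rear,n front) {'L': (np.float64(1.38), np.float64(0.5179), np.float64(0.5169)), 'R': (np.float64(-0.15), np.float64(0.576), np.float64(0.5761))} 115
```

Request:
jog_arm --rows '[0.002,0.0001,0,0,0,0,-1,0.002,0,0,0,0,0,-1,0.002,0,0,0,0,0,-1,0.002,0,0,0,0,0,-1,0.002,0,0,0,0,0,-1]'

```text
clock: 14.2
tcp_pos: [0.5425, 0.0434, 0.2094]
eef_rot: [-3.14, 0.001, 1.733]
ft_force: [-4.5, -6.4, -0.6]
finger_gap: 0.0128
finger_force: 88.3
```

Request:
jog_arm --rows '[0.002,0,0,0,0,0,-1,0.002,0,0,0,0,0,-1,0.002,0,0,0,0,0,-1,0.002,0,0,0,0,0,-1,0.002,0,0,0,0,0,-1]'

```text
clock: 14.62
tcp_pos: [0.5409, 0.0532, 0.2094]
eef_rot: [-3.14, 0.001, 1.733]
ft_force: [-4.1, -6.5, -1.4]
finger_gap: 0.0129
finger_force: 88.3
```

```bash
python3 -c "
from h import *
sled()"
```

```text
t 14.62 tcp u,n,z -0.0349 0.5424 0.2094 F u,n,z -5.7 -5.1 -1.4 yaw 99.29 edges(deg CCW,n rear,n front) {'L': (np.float64(1.35), np.float64(0.5179), np.float64(0.5169)), 'R': (np.float64(-0.19), np.float64(0.576), np.float64(0.5761))} 114
```

Request:
jog_arm --rows '[0.002,0,0,0,0,0,-1,0.002,0,0,0,0,0,-1,0.002,0,0,0,0,0,-1,0.002,0,0,0,0,0,-1,0.002,0,0,0,0,0,-1]'

```text
clock: 15.08
tcp_pos: [0.5393, 0.0631, 0.2094]
eef_rot: [-3.14, 0.0, 1.733]
ft_force: [-3.5, -6.4, -1.5]
finger_gap: 0.0132
finger_force: 88.2
```

Request:
jog_arm --rows '[0.002,0,0,0,0,0,-1,0.002,0,0,0,0,0,-1,0.002,0,0,0,0,0,-1,0.002,0,0,0,0,0,-1,0.002,0,0,0,0,0,-1]'

```text
clock: 15.5
tcp_pos: [0.5376, 0.073, 0.2094]
eef_rot: [-3.14, 0.001, 1.733]
ft_force: [-2.6, -6.8, -1.3]
finger_gap: 0.0131
finger_force: 88.2
```

```bash
python3 -c "
from h import *
sled()"
```

```text
t 15.5 tcp u,n,z -0.0149 0.5424 0.2094 F u,n,z -6.3 -3.7 -1.3 yaw 99.29 edges(deg CCW,n rear,n front) {'L': (np.float64(1.09), np.float64(0.5179), np.float64(0.517)), 'R': (np.float64(-0.11), np.float64(0.576), np.float64(0.5761))} 115
```

Request:
jog_arm --rows '[0.002,0.0001,0,0,0,0,-1,0.002,0,0,0,0,0,-1,0.002,0,0,0,0,0,-1,0.002,0,0,0,0,0,-1,0.002,0,0,0,0,0,-1]'

```text
clock: 15.97
tcp_pos: [0.5361, 0.0828, 0.2094]
eef_rot: [-3.14, 0.001, 1.733]
ft_force: [-3.6, -7.2, -0.7]
finger_gap: 0.0129
finger_force: 88.3
```

Request:
jog_arm --rows '[0.002,0,0,0,0,0,-1,0.002,0,0,0,0,0,-1,0.002,0,0,0,0,0,-1,0.002,0,0,0,0,0,-1,0.002,0,0,0,0,0,-1]'

```text
clock: 16.38
tcp_pos: [0.5345, 0.0927, 0.2094]
eef_rot: [-3.14, 0.001, 1.733]
ft_force: [-3.2, -7.2, -1.5]
finger_gap: 0.0129
finger_force: 88.3
```

```bash
python3 -c "
from h import *
c=sled();save(c,'w6.png',1.5)
t=manip.camera('top');t['M']=np.array(t['cam_to_world']);
for q,z in(('stop_face',.024),('sled_front',.024)):
  for cc in(c,t):
    for r in manip.tip_of(cc,q)[:1]:
      p=back(cc,*r['point'],z);print(q,r['p'],p[:2]@U,p[:2]@N)
x,y=proj(t,[.5,.18,.03]);x,y=int(x),int(y)
cv2.imwrite('pics/t1.png',cv2.resize(t['frame'][y-40:y+40,x-50:x+50,::-1],None,fx=7,fy=7,interpolation=cv2.INTER_CUBIC))
"
```

```text
t 16.38 tcp u,n,z 0.0051 0.5424 0.2094 F u,n,z -6.6 -4.3 -1.5 yaw 99.29 edges(deg CCW,n rear,n front) {'L': (np.float64(1.34), np.float64(0.518), np.float64(0.517)), 'R': (np.float64(-0.16), np.float64(0.576), np.float64(0.5762))} 113
stop_face 0.47 0.19499586496629348 0.5374531381428657
sled_front 0.61 0.15787411992592473 0.5350908594857952
```

Request:
jog_arm --rows '[0.002,0,0,0,0,0,-1,0.002,0,0,0,0,0,-1,0.002,0,0,0,0,0,-1,0.002,0,0,0,0,0,-1,0.0015,0,0,0,0,0,-1]'

```text
clock: 17.1
tcp_pos: [0.5329, 0.1021, 0.2094]
eef_rot: [-3.14, 0.0, 1.733]
ft_force: [-4.2, -6.8, -1.7]
finger_gap: 0.0129
finger_force: 88.3
```

Request:
jog_arm --rows '[0.0015,0,0,0,0,0,-1,0.0015,0,0,0,0,0,-1,0.0015,0,0,0,0,0,-1,0.001,0,0,0,0,0,-1,0.001,0,0,0,0,0,-1]'

```text
clock: 17.52
tcp_pos: [0.5319, 0.1085, 0.2094]
eef_rot: [-3.14, 0.001, 1.733]
ft_force: [-3.0, -6.1, -1.1]
finger_gap: 0.0129
finger_force: 88.3
```

```bash
python3 -c "
from h import *
sled()"
```

```text
t 17.52 tcp u,n,z 0.0211 0.5424 0.2094 F u,n,z -5.5 -3.9 -1.1 yaw 99.3 edges(deg CCW,n rear,n front) {'L': (np.float64(1.5), np.float64(0.5181), np.float64(0.5169)), 'R': (np.float64(-0.19), np.float64(0.576), np.float64(0.5762))} 115
```

View pics/t1.png

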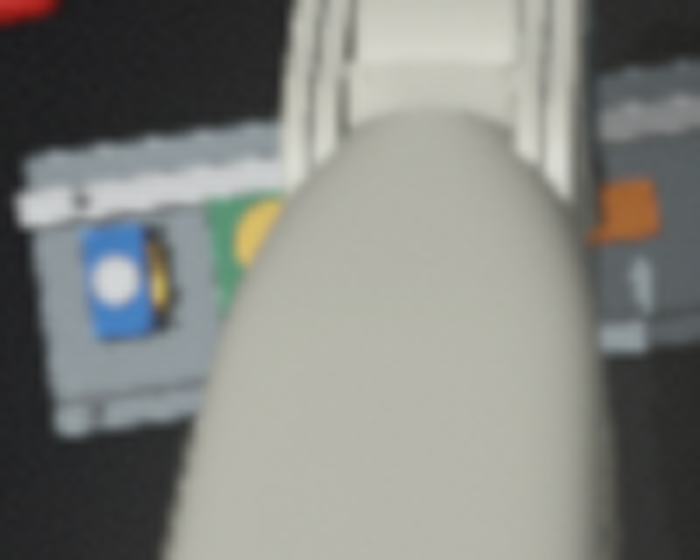

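Before the last 16 mm, the top crop shows the sled front at column 208 and the bumper at about 170. That was about 18 mm of gap, so contact is now near and I'll creep.

Request:
jog_arm --rows '[0.0005,0,0,0,0,0,-1,0.0005,0,0,0,0,0,-1,0.0005,0,0,0,0,0,-1]'

```text
clock: 17.82
tcp_pos: [0.5316, 0.11, 0.2094]
eef_rot: [-3.14, 0.0, 1.733]
ft_force: [-2.9, -6.7, -1.2]
finger_gap: 0.013
finger_force: 88.3
```

Request:
jog_arm --rows '[0.0005,0,0,0,0,0,-1,0.0005,0,0,0,0,0,-1,0.0005,0,0,0,0,0,-1]'

```text
clock: 18.07
tcp_pos: [0.5314, 0.1114, 0.2094]
eef_rot: [-3.14, 0.0, 1.733]
ft_force: [-3.4, -6.3, -0.5]
finger_gap: 0.0132
finger_force: 88.3
```

Request:
jog_arm --rows '[0.0005,0,0,0,0,0,-1,0.0005,0,0,0,0,0,-1,0.0005,0,0,0,0,0,-1]'

```text
clock: 18.32
tcp_pos: [0.5312, 0.1129, 0.2094]
eef_rot: [-3.14, 0.001, 1.733]
ft_force: [-3.4, -6.8, -0.8]
finger_gap: 0.0131
finger_force: 88.3
```

Request:
jog_arm --rows '[0.0005,0,0,0,0,0,-1,0.0005,0,0,0,0,0,-1,0.0005,0,0,0,0,0,-1,0.0005,0,0,0,0,0,-1]'

```text
clock: 18.65
tcp_pos: [0.5308, 0.1149, 0.2094]
eef_rot: [-3.14, 0.0, 1.733]
ft_force: [-2.4, -6.8, -1.3]
finger_gap: 0.0129
finger_force: 88.3
```

Request:
jog_arm --rows '[0.0005,0,0,0,0,0,-1,0.0005,0,0,0,0,0,-1,0.0005,0,0,0,0,0,-1,0.0005,0,0,0,0,0,-1]'

```text
clock: 18.98
tcp_pos: [0.5305, 0.1168, 0.2094]
eef_rot: [-3.14, 0.0, 1.733]
ft_force: [-3.7, -6.8, -1.7]
finger_gap: 0.0128
finger_force: 88.3
```

Request:
jog_arm --rows '[0.0005,0,0,0,0,0,-1,0.0005,0,0,0,0,0,-1,0.0005,0,0,0,0,0,-1,0.0005,0,0,0,0,0,-1]'

```text
clock: 19.32
tcp_pos: [0.5302, 0.1188, 0.2094]
eef_rot: [-3.14, 0.0, 1.733]
ft_force: [-3.3, -5.6, -0.7]
finger_gap: 0.0129
finger_force: 88.3
```

Request:
jog_arm --rows '[0.0005,0,0,0,0,0,-1,0.0005,0,0,0,0,0,-1,0.0005,0,0,0,0,0,-1]'

```text
clock: 19.57
tcp_pos: [0.5299, 0.1203, 0.2094]
eef_rot: [-3.14, 0.0, 1.733]
ft_force: [-4.3, -6.0, -1.3]
finger_gap: 0.0129
finger_force: 88.3
```

Request:
jog_arm --rows '[0.0005,0,0,0,0,0,-1,0.0005,0,0,0,0,0,-1,0.0005,0,0,0,0,0,-1]'

```text
clock: 19.82
tcp_pos: [0.5298, 0.1211, 0.2096]
eef_rot: [-3.14, 0.003, 1.732]
ft_force: [-4.1, -15.0, 1.0]
finger_gap: 0.0133
finger_force: 88.7
```

Request:
jog_arm --rows '[0.0002,0,0,0,0,0,-1,0,0,0,0,0,0,-1]'

```text
clock: 19.98
tcp_pos: [0.5298, 0.1212, 0.2096]
eef_rot: [-3.14, 0.003, 1.732]
ft_force: [-3.0, -13.1, 2.3]
finger_gap: 0.0129
finger_force: 88.7
```

```bash
python3 -c "
from h import *
sled()"
```

```text
t 19.98 tcp u,n,z 0.034 0.5424 0.2096 F u,n,z -12.4 -5.1 2.3 yaw 99.25 edges(deg CCW,n rear,n front) {'L': (np.float64(1.02), np.float64(0.5177), np.float64(0.517)), 'R': (np.float64(-0.17), np.float64(0.576), np.float64(0.5762))} 105
```

Request:
jog_arm --rows '[0.0004,0,0,0,0,0,-1,0,0,0,0,0,0,-1]'

```text
clock: 20.2
tcp_pos: [0.5298, 0.1213, 0.2097]
eef_rot: [-3.14, 0.004, 1.732]
ft_force: [-4.0, -16.0, 2.2]
finger_gap: 0.013
finger_force: 88.8
```

Request:
jog_arm --rows '[0.0001,0,0,0,0,0,-1,0,0,0,0,0,0,-1,0,0,0,0,0,0,-1]'

```text
clock: 20.45
tcp_pos: [0.5298, 0.1214, 0.2097]
eef_rot: [-3.14, 0.004, 1.732]
ft_force: [-2.9, -16.1, 2.2]
finger_gap: 0.0132
finger_force: 88.8
```

Request:
jog_arm --rows '[0,0,0,0,0,0,-1,0,0,0,0,0,0,-1,0,0,0,0,0,0,-1]'

```text
clock: 20.7
tcp_pos: [0.5298, 0.1214, 0.2097]
eef_rot: [-3.14, 0.004, 1.732]
ft_force: [-3.2, -15.2, 2.2]
finger_gap: 0.0127
finger_force: 88.8
```

Request:
jog_arm --rows '[0,0,0,0,0,0,-1,0,0,0,0,0,0,-1,0,0,0,0,0,0,-1]'

```text
clock: 20.95
tcp_pos: [0.5298, 0.1214, 0.2097]
eef_rot: [-3.14, 0.004, 1.732]
ft_force: [-4.0, -16.1, 2.0]
finger_gap: 0.0128
finger_force: 88.8
```

```bash
python3 -c "
from h import *
sled()"
```

```text
t 20.95 tcp u,n,z 0.0342 0.5424 0.2097 F u,n,z -15.3 -6.5 2.0 yaw 99.23 edges(deg CCW,n rear,n front) {'L': (np.float64(1.02), np.float64(0.5177), np.float64(0.517)), 'R': (np.float64(-0.13), np.float64(0.5761), np.float64(0.5762))} 105
```

Request:
jog_arm --rows '[0.0002,0,0,0,0,0,-1,0,0,0,0,0,0,-1,0,0,0,0,0,0,-1,0,0,0,0,0,0,-1,0,0,0,0,0,0,-1]'

```text
clock: 21.42
tcp_pos: [0.5297, 0.1215, 0.2097]
eef_rot: [-3.14, 0.004, 1.732]
ft_force: [-3.5, -17.6, 1.7]
finger_gap: 0.0131
finger_force: 88.8
```

Request:
jog_arm --rows '[0,0,0,0,0,0,-1,0,0,0,0,0,0,-1,0,0,0,0,0,0,-1,0,0,0,0,0,0,-1,0,0,0,0,0,0,-1]'

```text
clock: 21.83
tcp_pos: [0.5298, 0.1215, 0.2097]
eef_rot: [-3.14, 0.004, 1.732]
ft_force: [-2.9, -16.3, 1.6]
finger_gap: 0.0131
finger_force: 88.8
```

Request:
jog_arm --rows '[0,0,0,0,0,0,-1,0,0,0,0,0,0,-1,0,0,0,0,0,0,-1,0,0,0,0,0,0,-1,0,0,0,0,0,0,-1]'

```text
clock: 22.25
tcp_pos: [0.5298, 0.1215, 0.2097]
eef_rot: [-3.14, 0.004, 1.732]
ft_force: [-3.5, -16.9, 3.4]
finger_gap: 0.0134
finger_force: 88.8
```

Request:
jog_arm --rows '[-0.0006,-0.0002,0,0,0,0,-1,-0.0006,-0.0002,0,0,0,0,-1,-0.0006,-0.0002,0,0,0,0,-1]'

```text
clock: 22.5
tcp_pos: [0.5295, 0.1206, 0.2095]
eef_rot: [-3.14, 0.001, 1.733]
ft_force: [-0.9, -5.0, -2.3]
finger_gap: 0.0134
finger_force: 88.0
```

Request:
jog_arm --rows '[-0.0006,-0.0003,0,0,0,0,-1,0,0,0,0,0,0,-1]'

```text
clock: 22.67
tcp_pos: [0.5295, 0.1203, 0.2095]
eef_rot: [-3.141, -0.0, 1.733]
ft_force: [-1.2, -2.9, -2.9]
finger_gap: 0.0127
finger_force: 88.0
```

```bash
python3 -c "
from h import *
sled()"
```

```text
t 22.67 tcp u,n,z 0.0332 0.5419 0.2095 F u,n,z -2.7 -1.7 -2.9 yaw 99.29 edges(deg CCW,n rear,n front) {'L': (np.float64(1.12), np.float64(0.5178), np.float64(0.517)), 'R': (np.float64(-0.17), np.float64(0.576), np.float64(0.5762))} 107
```

Unloading is going well, so I continue the release. Next: lateral to the slot middle, then straight out.

Request:
jog_arm --rows '[-0.0005,-0.0001,0,0,0,0,-1,-0.0005,-0.0001,0,0,0,0,-1,-0.0005,-0.0003,0,0,0,0,-1,0,-0.001,0,0,0,0,-1,0,-0.001,0,0,0,0,-1]'

```text
clock: 23.13
tcp_pos: [0.5277, 0.1185, 0.2099]
eef_rot: [3.14, -0.0, 1.733]
ft_force: [-0.8, -0.0, -0.8]
finger_gap: 0.0129
finger_force: 88.2
```

```bash
python3 -c "
from h import *
save(sled(),'w7.png',1.5)"
```

```text
t 23.13 tcp u,n,z 0.0317 0.5399 0.2099 F u,n,z 0.1 -0.8 -0.8 yaw 99.29 edges(deg CCW,n rear,n front) {'L': (np.float64(0.9), np.float64(0.5176), np.float64(0.517)), 'R': (np.float64(-0.19), np.float64(0.576), np.float64(0.5761))} 104
```

View pics/w7.png

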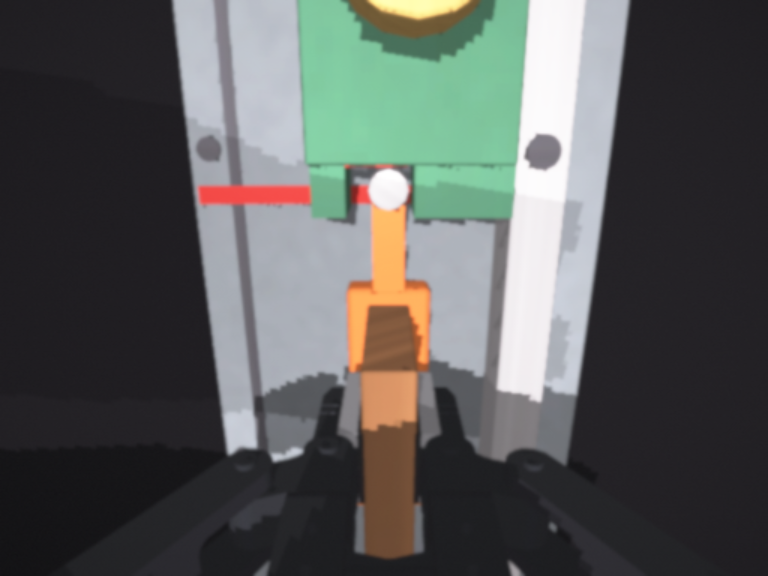

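Request:
jog_arm --rows '[0,-0.0015,0,0,0,0,-1,-0.002,0,0,0,0,0,-1,-0.004,0,0,0,0,0,-1,-0.006,0,0,0,0,0,-1,-0.008,0,0,0,0,0,-1]'

```text
clock: 23.6
tcp_pos: [0.5293, 0.098, 0.2097]
eef_rot: [3.141, 0.0, 1.733]
ft_force: [-0.1, -0.5, -1.2]
finger_gap: 0.0129
finger_force: 88.2
```

Request:
jog_arm --rows '[-0.012,0,0,0,0,0,-1,-0.012,0,0,0,0,0,-1,0,0,-0.03,0,0,0,-1,0,0,-0.03,0,0,0,-1,0,0,-0.03,0,0,0,-1]'

```text
clock: 24.02
tcp_pos: [0.5331, 0.0732, 0.3005]
eef_rot: [-3.14, -0.0, 1.731]
ft_force: [1.4, -0.3, -1.7]
finger_gap: 0.0129
finger_force: 88.2
```

```bash
python3 -c "
from h import *
sled()
s=manip.observe();M=T(s);print(s['tcp_pos'],M[:3,:3].T@(np.array([.4636,-.3826,.2996])-s['tcp_pos']),np.degrees(s['eef_rot'][2]))"
```

```text
t 24.02 tcp u,n,z -0.0139 0.5379 0.3005 F u,n,z -0.5 1.3 -1.7 yaw 99.21 edges(deg CCW,n rear,n front) {'L': (np.float64(2.81), np.float64(0.5174), np.float64(0.517)), 'R': (np.float64(2.83), np.float64(0.5762), np.float64(0.5758))} 16
[0.53420531 0.07339591 0.30658223] [-0.43877416 -0.14282758  0.00660621] 99.22290920582445
```

Request:
jog_arm --rows '[-0.0366,-0.0119,0,0,0,0,-1,-0.0366,-0.0119,0,0,0,0,-1,-0.0366,-0.0119,0,0,0,0,-1,-0.0366,-0.0119,0,0,0,0,-1]'

```text
clock: 24.4
tcp_pos: [0.5091, -0.0797, 0.2997]
eef_rot: [3.141, 0.0, 1.733]
ft_force: [1.2, -0.8, -1.6]
finger_gap: 0.0126
finger_force: 88.4
```

Request:
jog_arm --rows '[-0.0366,-0.0119,0,0,0,0,-1,-0.0366,-0.0119,0,0,0,0,-1,-0.0366,-0.0119,0,0,0,0,-1,-0.0366,-0.0119,0,0,0,0,-1]'

```text
clock: 24.73
tcp_pos: [0.4853, -0.2324, 0.2997]
eef_rot: [3.141, 0.0, 1.732]
ft_force: [0.7, -1.2, -0.6]
finger_gap: 0.0128
finger_force: 88.4
```

Request:
jog_arm --rows '[-0.0366,-0.0119,0,0,0,0,-1,-0.0366,-0.0119,0,0,0,0,-1,-0.0366,-0.0119,0,0,0,0,-1,-0.0366,-0.0119,0,0,0,0,-1]'

```text
clock: 25.07
tcp_pos: [0.4615, -0.3847, 0.2995]
eef_rot: [3.142, 0.0, 1.732]
ft_force: [1.8, -0.4, -0.3]
finger_gap: 0.0131
finger_force: 88.4
```

Request:
jog_arm --rows '[0,0,0,0,0,7,-1,0,0,0,0,0,7,-1,0,0,0,0,0,7,-1,0,0,0,0,0,7,-1]'

```text
clock: 25.4
tcp_pos: [0.462, -0.3832, 0.2992]
eef_rot: [-3.141, -0.0, 1.237]
ft_force: [-0.7, 0.3, -1.5]
finger_gap: 0.0129
finger_force: 88.3
```

Request:
jog_arm --rows '[0,0,0,0,0,7,-1,0,0,0,0,0,7,-1,0,0,0,0,0,7,-1,0,0,0,0,0,0,-1]'

```text
clock: 25.73
tcp_pos: [0.4623, -0.3827, 0.2994]
eef_rot: [-3.141, 0.0, 0.871]
ft_force: [0.1, -0.3, -1.1]
finger_gap: 0.0133
finger_force: 88.3
```

```bash
python3 -c "
from h import *
s=manip.observe();M=T(s);print(s['tcp_pos'],M[:3,:3].T@(np.array([.4636,-.3826,.2006])-s['tcp_pos']),np.degrees(s['eef_rot']))
c=shot('wrist')
for q,z in(('stick_nose',.12),('tray_floor',.005)):
  for r in manip.tip_of(c,q)[:1]:print(q,r['p'],back(c,*r['point'],z))"
```

```text
[ 0.46230341 -0.38270652  0.29943627] [0.00092665 0.00093747 0.09883604] [-1.79991846e+02  5.93661214e-03  4.99145068e+01]
stick_nose 0.76 [ 0.49336331 -0.43936317  0.12      ]
tray_floor 0.77 [ 0.46342317 -0.38576468  0.005     ]
```

Request:
jog_arm --rows '[0.001,0.001,0.03,0,0,0,-1,0,0,0.03,0,0,0,-1,0,0,0.02,0,0,0,-1,0,0,0.01,0,0,0,-1,0,0,0.006,0,0,0,-1]'

```text
clock: 26.3
tcp_pos: [0.4641, -0.3816, 0.2023]
eef_rot: [-3.14, -0.0, 0.88]
ft_force: [0.9, -0.2, -1.1]
finger_gap: 0.0133
finger_force: 88.4
```

Request:
jog_arm --rows '[0,0,0.001,0,0,0,-1,0,0,0.001,0,0,0,-1,0,0,0.0005,0,0,0,-1,0,0,0,0,0,0,-1]'

```text
clock: 26.63
tcp_pos: [0.4647, -0.3819, 0.2023]
eef_rot: [3.14, 0.0, 0.878]
ft_force: [0.5, -0.1, -1.8]
finger_gap: 0.0132
finger_force: 88.4
```

Request:
jog_arm --rows '[0,0,0.0007,0,0,0,-1,0,0,0.0007,0,0,0,-1,0,0,0,0,0,0,-1]'

```text
clock: 26.88
tcp_pos: [0.4646, -0.3817, 0.2002]
eef_rot: [3.141, 0.0, 0.878]
ft_force: [0.1, 0.3, 1.1]
finger_gap: 0.0129
finger_force: 88.9
```

Request:
jog_arm --rows '[0,0,0,0,0,0,-0.5,0,0,0,0,0,0,0,0,0,0,0,0,0,0,0,0,0,0,0,0,0]' --grip_force 20

```text
clock: 27.22
tcp_pos: [0.4644, -0.3816, 0.1998]
eef_rot: [3.142, 0.0, 0.878]
ft_force: [-0.7, 0.4, 0.2]
finger_gap: 0.0425
finger_force: 0.0
```

Request:
jog_arm --rows '[0,0,0,0,0,0,0.3,0,0,0,0,0,0,0.3]'

```text
clock: 27.38
tcp_pos: [0.4645, -0.3816, 0.1998]
eef_rot: [3.142, 0.0, 0.878]
ft_force: [0.1, -0.8, -0.5]
finger_gap: 0.0558
finger_force: 0.0
```

Request:
jog_arm --rows '[0,0,-0.01,0,0,0,0.3,0,0,-0.03,0,0,0,0.3,0,0,-0.03,0,0,0,0.5,0,0,-0.04,0,0,0,1,0,0,-0.04,0,0,0,1]'

```text
clock: 27.8
tcp_pos: [0.4641, -0.3812, 0.3518]
eef_rot: [-3.141, -0.0, 0.878]
ft_force: [0.7, -1.2, -0.2]
finger_gap: 0.085
finger_force: 0.0
```

```bash
python3 -c "
from h import *
s=manip.observe();print(s['tcp_pos'],s['finger_gap'])
c=shot('wrist');t=shot('top')
w=cv2.resize(c['frame'],None,fx=.8,fy=.8)
x,y=proj(t,[.48,.2,.03]);x,y=int(x),int(y)
b=cv2.resize(t['frame'][y-38:y+39,x-48:x+49],(388,308),interpolation=cv2.INTER_CUBIC)
cv2.imwrite('pics/fin.png',np.hstack([w[:307],b[:307]])[:,:,::-1])
for q,z in(('stick_nose',.015),('stick_grip',.045),('tray_floor',.005)):
  for r in manip.tip_of(c,q)[:2]:print(q,r['p'],back(c,*r['point'],z))
for q in('sled_centre','sled_front','stop_face'):
  for r in manip.tip_of(t,q)[:1]:
    p=back(t,*r['point'],.024);print(q,r['p'],p[:2]@U,p[:2]@N)
"
```

```text
[ 0.46406469 -0.38122332  0.3518021 ] 0.08495031947927792
stick_nose 0.8 [ 0.50719014 -0.33147575  0.015     ]
stick_nose 0.73 [ 0.26876512 -0.24714883  0.015     ]
stick_grip 0.93 [ 0.49606815 -0.55534405  0.045     ]
stick_grip 0.81 [ 0.20163496 -0.32734287  0.045     ]
tray_floor 0.56 [ 0.46298306 -0.38512072  0.005     ]
sled_centre 0.59 0.14411305541630826 0.5492883599089424
sled_front 0.87 0.19556073748724775 0.5357744088518772
stop_face 0.56 -0.43942021047127766 0.5779950584023795
```

View pics/fin.png

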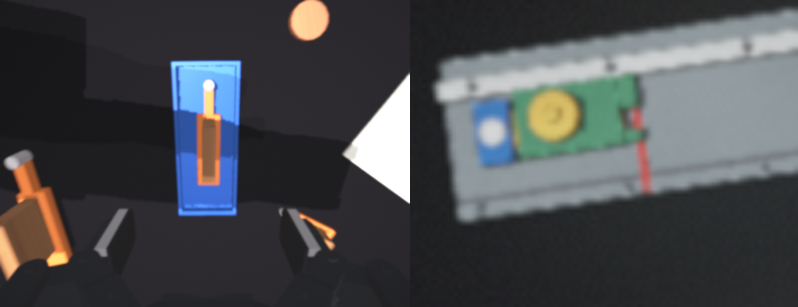

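The stick stands upright in its tray at (208,130). The sled lies flat on the fence against the stop's bumper at (515,130). Handing in.

```bash
python3 -c "
from bench import manip
print(manip.sign_off())"
```

```text
the job is handed in; nothing more can be done
None
```

The job is handed in at about 28 s of the 72 s: by wrist force, the sled was pressed into the corner of fence and stop with about 10 N on the stop for over a second (about 6 N or less on the fence), and the stick is back upright in its tray.

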